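# Set up the tile-banding place from the stacked kit

## Task

The decorating kit was carried over in one stack: take it apart and lay out the work place. Stand the blue-pigment jar upright in the middle of the pocket scale's pan, lay the marker crosswise in one of the V-grooves of the wooden pen rest so that it cannot roll, lay the white tile flat and centred on the banding wheel, and put the closed black tin flat inside the wooden tray. Set the glass jar down gently, never dropping it, and leave the squat tan jar on the table and the roll of tape where they are.

Things in the scene. Friction and masses are not known exactly. Their poses are not given: they have to be found in the camera images.
- jar: Clear octagonal jar of blue pigment with a round white lid, 111 mm tall, 58 mm across the flats (62 over the corners), about 0.26 kg; it stands on the tile. Origin: centre of its underside, z up. Flats face its own x and y and the 45 degree lines between. Towards the marker only about 10 mm are free beside it.
- marker_mid (a point): Marker pen, blue cap and white barrel, 135 mm long, 17 mm wide and 16 mm high at its thickest, flattened underneath; 20 g. It lies flat on the tile beside the jar, parallel to the tin, its ends reaching past the tile's edges. This point: middle of its length, on its axis, 8 mm above its underside; y runs along the pen, z up.
- tile_mid (a point): White glazed tile with brown colour trials, 66 x 98 x 6.5 mm, 0.14 kg; it lies across the top of the tin. This point: centre of its underside; x along its 66 mm side, y along its 98 mm side, z up. Grasp it over the 66 mm, with the fingertips just above what it lies on.
- tin_mid (a point): Closed flat black tin at the bottom of the stack, 190 x 66 x 29.5 mm (lower half 64 mm wide), 0.24 kg; its lid stays shut. This point: centre of its underside; x along its 190 mm, y along its 66 mm, z up.
- scale_pan (a point): Middle of the steel pan of the grey pocket scale, which is fixed to the table (housing 118 x 66 x 14.5 mm). This point: on the pan's surface, 14.5 mm above the table, 25 mm from the middle of the housing towards the end away from the display and keys; x along the 118 mm, pointing to that end, y along the 66 mm, z up.
- turntable: Banding wheel (potter's turntable), fixed to the table: dark foot and stem, round aluminium head of 150 mm with thin rings, its flat top 60 mm above the table; the head turns on its stem with a little friction. Origin: on its axis at table height, z up.
- pen_rest: Pale wooden pen rest, fixed. On a board 100 x 100 mm stand two cheeks 12 mm thick, at x = -38 and +38 mm, each with three 90 degree V-grooves at y = -28, 0, +28 mm: bottoms 30 mm, ridges 43 mm above the table. A pen lies along x across both cheeks, its axis then about 43 mm up; between the cheeks are 64 mm for the fingers, 8 mm board below. Origin: centre of the underside, z up.
- tray: Flat wooden tray with a low dark rim, fixed to the table, 230 x 112 mm outside, 212 x 94 mm inside, floor 5 mm and rim 12 mm above the table. Origin: centre of its underside; x along the 230 mm, z up.
- squat_jar: Squat wide jar of tan pigment with a white lid, standing on the table near the tall shelf, 78 mm wide, 82 mm tall; a bystander. Origin: centre of the underside.
- tape: Roll of masking tape lying flat, 100 mm wide, 25 mm tall; a bystander. Origin: centre of the underside.

How it is judged (in metres and radians):
At the end, for the whole second after the job is handed in: Jar upright on the scale within 12 mm of the pan's middle; marker down in a groove, within 25 mm lengthwise and 0.12 rad; tile flat on the banding wheel within 15 mm of its axis; tin flat on the tray's floor, inside the rim (horizontal distance between jar and scale_pan below 0.012 m and z of jar in the frame of scale_pan between -0.004 and 0.004 m and angle between each of jar, tile_mid's own z axis and vertical below 0.06 rad and x of marker_mid in the frame of pen_rest between -0.025 and 0.025 m and z of marker_mid in the frame of pen_rest between 0.039 and 0.047 m and angle between the y axis of marker_mid and the x axis of pen_rest, either way round below 0.12 rad and (y of marker_mid in the frame of pen_rest between -0.034 and -0.022 m or y of marker_mid in the frame of pen_rest between -0.006 and 0.006 m or y of marker_mid in the frame of pen_rest between 0.022 and 0.034 m) and horizontal distance between tile_mid and turntable below 0.015 m and z of tile_mid in the frame of turntable between 0.056 and 0.064 m and x of tin_mid in the frame of tray between -0.016 and 0.016 m and y of tin_mid in the frame of tray between -0.016 and 0.016 m and z of tin_mid in the frame of tray between 0.0025 and 0.0085 m and angle between tin_mid's own z axis and vertical below 0.04 rad); the robot touches nothing.
It fails at once if the jar is tipped over (angle between jar's own z axis and vertical above 0.5 rad).
It fails at once if the jar is dropped: it falls freely, out of the fingers, faster than 0.5 m/s (more than 13 mm) (linear speed of jar above 0.5 m/s and contact force between jar and the fingers below 0.05 N).
It fails at once if the squat jar is pushed away (over 30 mm) (distance of squat_jar from where it was at the start of the episode above 0.03 m).
It fails at once if the roll of tape is pushed away (over 30 mm) (distance of tape from where it was at the start of the episode above 0.03 m).
It also fails if it takes over 106 s, if anything falls off the work surface, if the arm or the gripper's body presses on something with over 40 N, if the wrist force passes 120 N, or if a joint passes its speed limit or range.

## Robot

A 6-joint arm with a two-finger parallel gripper is mounted at the origin on the work surface; the furniture and walls round the work are solid. World frame = base frame: x ahead of the robot, y to its left, z up, the work surface at z = 0. Lengths are in m, angles in degrees, forces in N, time in s.
With the tool pointing down it reaches from about 0.325 to 0.85 m from the base axis. Payload 15.5 kg.
Tool frame: the origin (TCP) lies midway between the tips of the shut fingers; the grasp point (between the pads) lies 19 mm behind it; y points along the fingers, x is the direction in which the jaws open and shut, and the axes are right-handed (so a half turn about y gives the same grasp; the last joint's range is limited). The gripper opens to 91 mm and grips with 3 to 60 N. Pads are 32 mm wide; open, the fingers measure 118 mm over their backs; the gripper's body (76 mm by 178 mm) begins 60 mm behind the grasp point.
Start: joints at [59.845, 28.281, 77.091, -0, 74.628, -5.472], TCP at [0.261, 0.568, 0.214] pointing down, gripper open.
Joint ranges: [-166.48, 166.48], [-47.26, 123.95], [12.59, 153.08], [-70.14, 250.14], [6.76, 159.57], [-176.63, 176.63]. Speed limits (degrees/s): [108.29, 108.29, 147.25, 172.46, 172.46, 172.46].

## Interface

Orientations are given as a 3x3 rotation matrix whose columns are the frame's x, y, z axes.
In Python, from bench import ctrl gives the robot as it stands. The module is installed in compiled form; this text tells all that it offers. Calls block until the motion is done:
- ctrl.goto(position, orientation): joint-space move of the TCP to a pose.
- ctrl.move_l(position, vel=0.15, ori=None, contact_N=None): straight line of the TCP; ori=None keeps the orientation; vel is the mean speed in m/s. With contact_N (N) it stops when the force on the tool has changed by that much, and returns True; else False.
- ctrl.movej(angles): joint-space move.
- ctrl.command_gripper(opening): opening from 0.0 (shut) to 1.0 (fully open); the grip force is fixed at half the most; returns when the fingers have stopped.
- ctrl.sleep(seconds).
- ctrl.ik(position, orientation): joint angles nearest the present ones, or None.
- ctrl.read_camera(name): name is "side" or "top" or "wrist"; returns the picture (420x560x3 uint8, blue, green, red); there is no depth.
- ctrl.camera_params(name): a dict with "fx", "fy", "cx", "cy" (pixels), "pose" (4x4, takes a point from camera to world coordinates); the wrist camera has in their place "T_tool_cam" (4x4, takes a point from camera to tool coordinates, whose origin is the TCP and whose axes are the tool frame's). Camera axes: x right, y up, looking along -z (the intrinsics and any distortion apply to the point x, -y, -z); pixel columns grow to the right and rows downward; lengths in m; the calibration is good to about 2 mm. The wrist camera is an equidistant fisheye: a pixel r from the principal point sees the ray r / f radians off the axis. A picture is of the moment at which its call begins: read the wrist's pose just before it. camera_params takes no time and is no camera call.
A pose or a line that the arm cannot do raises ctrl.MotionError and nothing moves.
- ctrl.sign_off(): hands the job in, once; it reports no verdict.
Readings, each from a call of its own:
- ctrl.current_t(): time.
- ctrl.current_q(): joint angles.
- ctrl.current_dq(): joint speeds.
- ctrl.current_effort(): joint torques, N m.
- ctrl.current_tool_pos(): TCP position.
- ctrl.current_eef_rot(): TCP orientation.
- ctrl.current_contact_force(): force on the tool from outside, world axes, zero at the start.
- ctrl.current_wrist_torque(): the same for the moment, N m.
- ctrl.current_grip_width(): opening from 0.0 (shut) to 1.0 (fully open).
Only numpy, scipy, OpenCV 4.12 (cv2) and the standard library are available. Lean on these libraries where they do the work, as an engineer would, in place of code of your own. Each camera call takes 0.05 s, during which the arm holds its last target.

## Working session

There is one attempt and no reset: what is moved stays moved. The work goes in short steps, each a Python script; the robot and the scene stay as the last script left them, time stands still between calls to the robot, and variables do not carry over. Pictures are saved under pics/ and viewed, and the job is handed in when it is done.

```bash
mkdir -p pics; ls; python3 - <<'E'
from bench import ctrl
import cv2,numpy as np
np.set_printoptions(precision=4,suppress=True)
print(ctrl.current_t(),ctrl.current_tool_pos(),ctrl.current_eef_rot())
for n in ("side","top","wrist"):
    cv2.imwrite(f"pics/{n}0.png",ctrl.read_camera(n)); print(n,ctrl.camera_params(n))
E
```

```text
pics
0.0 [0.2608 0.5676 0.2134] [[ 0.4176 -0.0006 -0.9086]
 [ 0.9086 -0.001   0.4176]
 [-0.0012 -1.      0.0001]]
side {'fx': 541.6131470143057, 'fy': 541.6131470143057, 'cx': 276.6132021044284, 'cy': 222.41082126717606, 'pose': array([[ 0.9619, -0.1955,  0.1912,  0.8574],
       [ 0.2732,  0.6574, -0.7023, -1.0931],
       [ 0.0116,  0.7277,  0.6858,  1.1631],
       [ 0.    ,  0.    ,  0.    ,  1.    ]])}
top {'fx': 442.06068209704654, 'fy': 442.06068209704654, 'cx': 274.03393731783524, 'cy': 215.13715303166728, 'pose': array([[-0.0186,  0.9883, -0.1513,  0.3894],
       [-0.9994, -0.0227, -0.0251,  0.0158],
       [-0.0282,  0.1507,  0.9882,  1.1817],
       [ 0.    ,  0.    ,  0.    ,  1.    ]])}
wrist {'fx': 325.19226210127806, 'fy': 325.19226210127806, 'cx': 278.63515840089013, 'cy': 205.69962339559572, 'T_tool_cam': array([[ 1.    ,  0.    , -0.0004,  0.0005],
       [-0.0004,  0.2686, -0.9632, -0.1707],
       [ 0.0001,  0.9632,  0.2686,  0.0762],
       [ 0.    ,  0.    ,  0.    ,  1.    ]])}
```

View pics/side0.png

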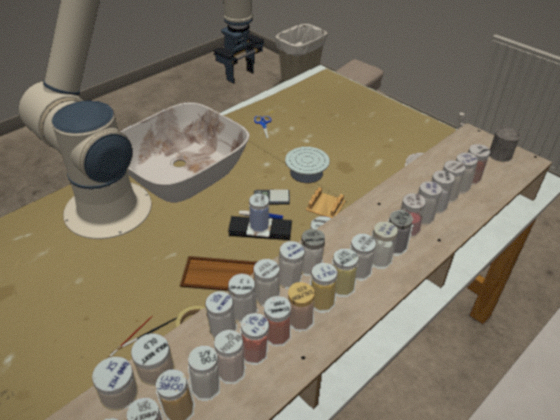

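View pics/top0.png

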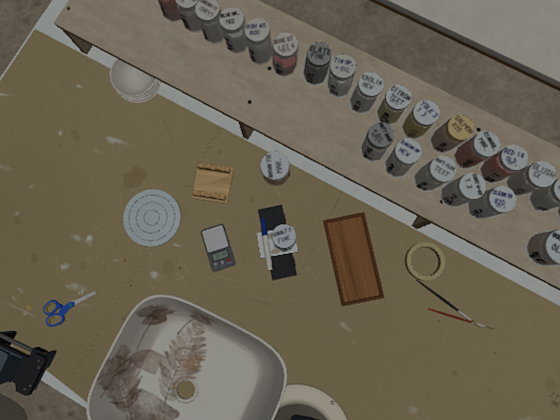

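View pics/wrist0.png

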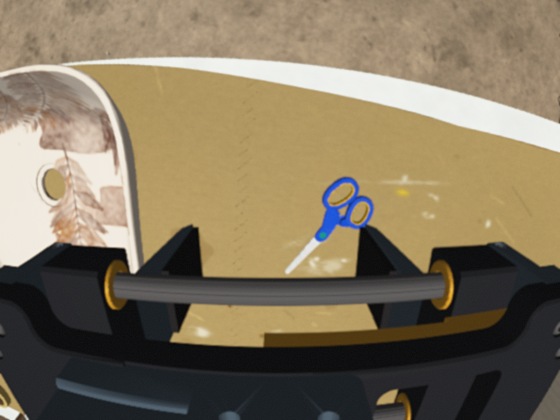

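The top view shows the stack at about (277,242), tray at (353,258), scale at (217,247), pen rest at (212,183), wheel at (152,217), squat jar at (275,167) and tape at (425,260). The side view agrees: stack at (260,220), with the shelf running along the far side. I'll zoom in.

```bash
python3 - <<'E'
import cv2
t=cv2.imread('pics/top0.png'); s=cv2.imread('pics/side0.png')
c=t[145:315,110:310]; cv2.imwrite('pics/top0z.png',cv2.resize(c,None,fx=4,fy=3.5,interpolation=cv2.INTER_CUBIC)[:600])
c=t[190:320,235:395]; cv2.imwrite('pics/top0y.png',cv2.resize(c,None,fx=4.5,fy=4.5,interpolation=cv2.INTER_CUBIC))
c=s[140:300,170:370]; cv2.imwrite('pics/side0z.png',cv2.resize(c,None,fx=3.7,fy=3.7,interpolation=cv2.INTER_CUBIC))
E
```

```text
(no output)
```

View pics/top0z.png

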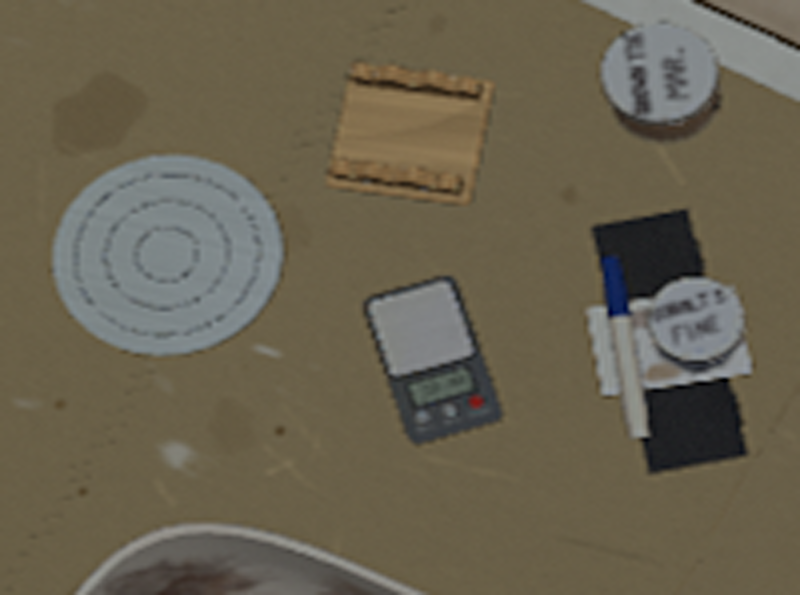

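View pics/top0y.png

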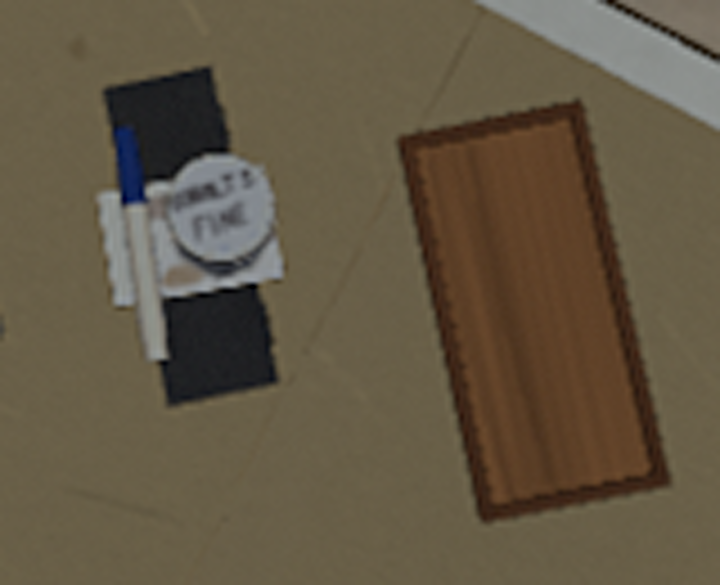

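View pics/side0z.png

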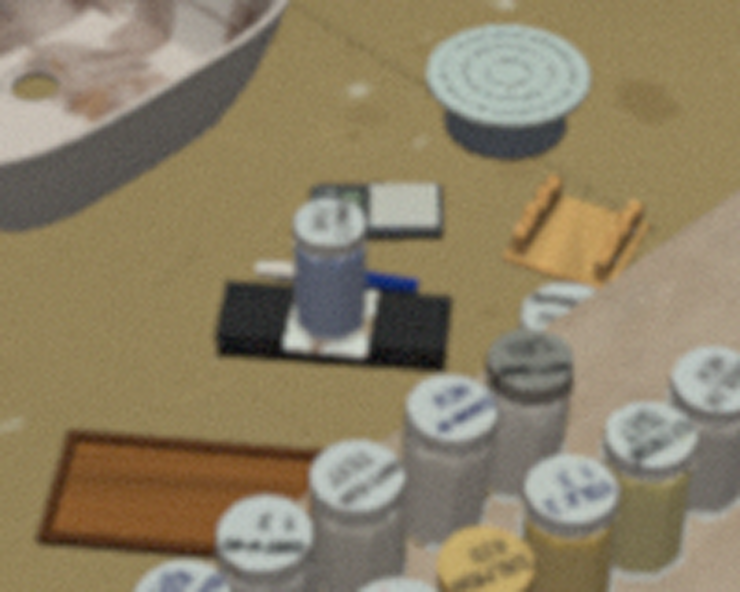

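```bash
cat > h.py <<'E'
from bench import ctrl
import cv2,numpy as np
np.set_printoptions(precision=4,suppress=True)
def R(deg):  # tool down, x axis (jaw direction) at deg in world
    a=np.radians(deg); x=[np.cos(a),np.sin(a),0]; y=[0,0,-1]
    return np.array([x,y,np.cross(x,y)]).T
def ray(n,u,v,T=None):
    p=ctrl.camera_params(n); a=(u-p['cx'])/p['fx']; b=(v-p['cy'])/p['fy']
    if n=='wrist':
        r=np.hypot(a,b); s=np.sin(r)/max(r,1e-9); d=np.array([a*s,-b*s,-np.cos(r)]); P=T@p['T_tool_cam']
    else: d=np.array([a,-b,-1.]); P=p['pose']
    d=P[:3,:3]@d; return P[:3,3],d/np.linalg.norm(d)
def plane(n,u,v,z,T=None):
    o,d=ray(n,u,v,T); return o+d*(z-o[2])/d[2]
def tri(o1,d1,o2,d2):
    A=np.stack([d1,-d2],1); s=np.linalg.lstsq(A,o2-o1,rcond=None)[0]
    a,b=o1+d1*s[0],o2+d2*s[1]; return (a+b)/2,np.linalg.norm(a-b)
def proj(n,X,T=None):
    p=ctrl.camera_params(n); P=p['pose'] if n!='wrist' else T@p['T_tool_cam']
    c=P[:3,:3].T@(np.asarray(X)-P[:3,3]); q=np.array([c[0],-c[1],-c[2]])
    if n=='wrist':
        h=np.hypot(q[0],q[1]); r=np.arctan2(h,q[2]); f=r/max(h,1e-9)
    else: f=1/q[2]
    return np.array([p['cx']+p['fx']*q[0]*f,p['cy']+p['fy']*q[1]*f])
def T():
    M=np.eye(4); M[:3,:3]=ctrl.current_eef_rot(); M[:3,3]=ctrl.current_tool_pos(); return M
def snap(name):
    t=T(); im=ctrl.read_camera('wrist'); cv2.imwrite(f'pics/{name}.png',im); np.save(f'pics/{name}.npy',t); return im,t
E
python3 - <<'E'
from h import *
P=lambda u,v,z:plane('top',u,v,z)
for n,u,v,z in [('jarlid',283.5,236,.147),('tinA',258.5,210,.0295),('tinB',282,205.5,.0295),('tinC',296,274,.0295),('tinD',272,280,.0295),
 ('tr1',324,221,.012),('tr2',364,213,.012),('tr3',383.5,297,.012),('tr4',342,305,.012),
 ('pan',214.5,239,.0145),('wheel',152,217,.06),('rest',212.5,183,.008),('squat',275.5,165,.082),('tape',425,260,.025),
 ('shelf edge1',250,127,0.),('shelf e2',60,20,0.),('sink',210,297,.1),('basin right',285,375,.1)]:
    print(n,P(u,v,z))
# shelf stereo: support-bracket/dot candidates: 2 dark knots ; jar tops
for a,b in [((249,101),(303,354)),]:
    pass
# near shelf corner far-left in top (70,8)
for t,s in [((318,48),(399,217)),((460,124),(301,292))]:
    print('stereo',tri(*ray('top',*t),*ray('side',*s)))
print(proj('side',[.5,0,0]),proj('side',P(283.5,236,.147)))
E
```

```text
jarlid [0.4977 0.0208 0.147 ]
tinA [0.5805 0.0859 0.0295]
tinB [0.5911 0.0235 0.0295]
tinC [ 0.4108 -0.0088  0.0295]
tinD [0.3966 0.0535 0.0295]
tr1 [ 0.5496 -0.0873  0.012 ]
tr2 [ 0.5687 -0.1943  0.012 ]
tr3 [ 0.3478 -0.2336  0.012 ]
tr4 [ 0.3294 -0.1259  0.012 ]
pan [0.5075 0.2051 0.0145]
wheel [0.5635 0.3601 0.06  ]
rest [0.6616 0.2119 0.008 ]
squat [0.6875 0.0376 0.082 ]
tape [ 0.4403 -0.3426  0.025 ]
shelf edge1 [0.8209 0.1084 0.    ]
shelf e2 [1.1658 0.6652 0.    ]
sink [0.3583 0.2019 0.1   ]
basin right [0.1752 0.0246 0.1   ]
stereo (array([ 0.8947, -0.0672,  0.2678]), np.float64(0.01223719982145502))
stereo (array([ 0.717, -0.364,  0.263]), np.float64(0.0032974996925733313))
[257.1635 241.6082] [257.8888 200.3022]
```

```bash
python3 - <<'E'
from h import *
ctrl.goto([.61,.27,.27],R(90)); snap('wA'); print(ctrl.current_t())
ctrl.goto([.60,-.02,.27],R(90)); snap('wB'); print(ctrl.current_t(),ctrl.current_tool_pos())
E
```

```text
1.8917
3.0583 [ 0.6003 -0.0187  0.27  ]
```

View pics/wA.png

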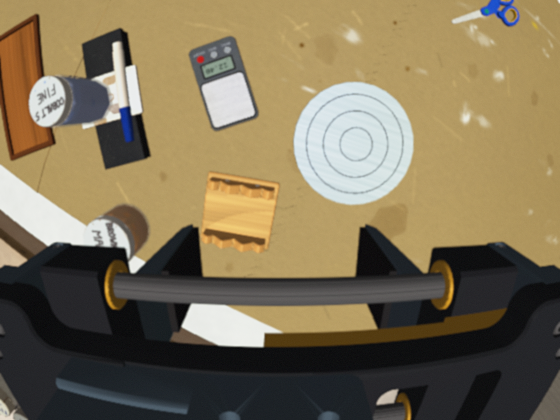

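View pics/wB.png

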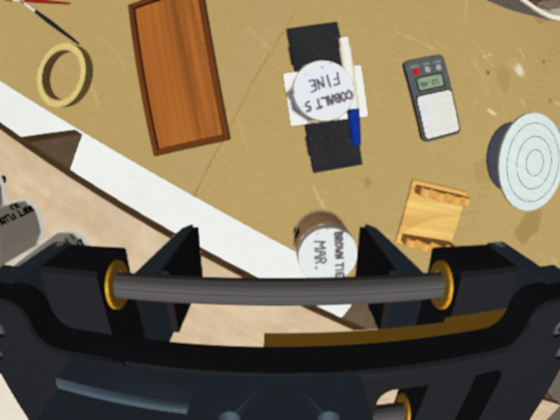

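wA shows the wheel at (354,143), the pen rest at (240,211) and the scale at (223,83). wB shows the jar lid at (323,92), the marker from (345,40) to (355,145), the tin from (313,28) to (335,168), the tray at (179,72), and the squat jar and tape. Next step is to measure these with masks on metric planes.

```bash
cat > m.py <<'E'
from h import *
A=cv2.imread('pics/wA.png');TA=np.load('pics/wA.npy');B=cv2.imread('pics/wB.png');TB=np.load('pics/wB.npy')
def mask(im,lo,hi,roi,k=3,op=True):
    x0,y0,x1,y1=roi; m=np.zeros(im.shape[:2],np.uint8)
    m[y0:y1,x0:x1]=cv2.inRange(cv2.cvtColor(im,cv2.COLOR_BGR2HSV),np.array(lo),np.array(hi))[y0:y1,x0:x1]
    m=cv2.morphologyEx(m,cv2.MORPH_CLOSE,np.ones((k,k)))
    return cv2.morphologyEx(m,cv2.MORPH_OPEN,np.ones((2,2))) if op else m
def pts(m,T_,z,biggest=True,amin=30):
    cs=[c for c in cv2.findContours(m,cv2.RETR_EXTERNAL,cv2.CHAIN_APPROX_NONE)[0] if cv2.contourArea(c)>amin]
    if biggest: cs=[max(cs,key=cv2.contourArea)]
    c=np.concatenate(cs)[:,0]
    return np.array([plane('wrist',u,v,z,T_)[:2] for u,v in c])
def rect(p,name):
    (cx,cy),(w,h),a=cv2.minAreaRect((p*1000).astype(np.float32))
    if w<h: w,h,a=h,w,a+90
    a=(a+90)%180-90
    print(name,'c',round(cx/1000,4),round(cy/1000,4),'size',round(w,1),round(h,1),'ang',round(a,2)); return cx/1000,cy/1000,a
def circ(p,name):
    (cx,cy),d,_=cv2.fitEllipse((p*1000).astype(np.float32)); print(name,'c',round(cx/1000,4),round(cy/1000,4),'d',np.round(d,1)); return cx,cy
E
python3 - <<'E'
from m import *
mm={}
mm['tin']=mask(B,(0,0,0),(180,255,60),(280,15,370,178)); rect(pts(mm['tin'],TB,.0295,False),'tin')
mm['tray']=mask(B,(0,60,20),(14,255,190),(110,0,240,165),5); rect(pts(mm['tray'],TB,.012),'tray(cut?)')
mm['lid']=mask(B,(0,0,140),(180,40,255),(290,58,345,122),5)
mm['white']=mask(B,(0,0,140),(180,45,255),(275,30,375,140),3)
mm['cap']=mask(B,(105,120,60),(130,255,255),(340,90,370,155)); rect(pts(mm['cap'],TB,.044),'cap')
mm['panB']=mask(B,(0,0,150),(180,40,255),(405,85,465,142)); rect(pts(mm['panB'],TB,.0145),'panB')
mm['housB']=mask(B,(0,0,0),(180,80,130),(400,50,465,142),5)|mm['panB'];  rect(pts(cv2.morphologyEx(mm['housB'],cv2.MORPH_CLOSE,np.ones((7,7))),TB,.0145),'housB')
mm['panA']=mask(A,(0,0,150),(180,40,255),(185,65,262,132)); rect(pts(mm['panA'],TA,.0145),'panA')
mm['housA']=cv2.morphologyEx(mask(A,(0,0,0),(180,80,130),(185,30,262,132),5)|mm['panA'],cv2.MORPH_CLOSE,np.ones((7,7)));  rect(pts(mm['housA'],TA,.0145),'housA')
mm['wheel']=mask(A,(0,0,120),(180,60,255),(280,70,425,215),5); circ(pts(mm['wheel'],TA,.06),'wheel')
mm['rest']=mask(A,(8,60,150),(22,200,255),(198,165,285,255),7)
mm['tape']=mask(B,(0,0,140),(180,255,255),(30,38,95,115),1); 
rect(pts(mm['rest'],TA,.008),'rest0.008'); rect(pts(mm['rest'],TA,.043),'rest.043')
va=np.hstack([A]);
ov=B.copy()
for k,c in [('tin',(0,0,255)),('tray',(0,255,0)),('lid',(255,0,255)),('white',(255,255,0)),('cap',(0,255,255)),('housB',(255,0,0)),('panB',(0,128,255))]:
    cv2.drawContours(ov,cv2.findContours(mm[k],0,cv2.CHAIN_APPROX_NONE)[0],-1,c,1)
oa=A.copy()
for k,c in [('wheel',(0,0,255)),('rest',(255,0,0)),('housA',(0,255,0)),('panA',(0,128,255))]:
    cv2.drawContours(oa,cv2.findContours(mm[k],0,cv2.CHAIN_APPROX_NONE)[0],-1,c,1)
o=np.hstack([cv2.resize(ov[0:180,270:470],None,fx=2,fy=2),cv2.resize(oa[20:200+60,190:390],None,fx=2,fy=2)[:360]])
o2=np.hstack([cv2.resize(ov[0:180,100:300],None,fx=2,fy=2),cv2.resize(oa[100:280,190:390],None,fx=2,fy=2)])[:230]
cv2.imwrite('pics/ov1.png',np.vstack([o,o2]))
E
```

```text
tin c 0.4975 0.0405 size 186.2 65.3 ang 10.67
tray(cut?) c 0.45 -0.156 size 230.3 110.2 ang 10.15
cap c 0.5359 0.0755 size 45.1 13.8 ang 5.37
panB c 0.51 0.2088 size 61.4 59.4 ang 17.15
housB c 0.4877 0.1982 size 116.8 67.2 ang 16.95
panA c 0.5104 0.2065 size 60.7 57.8 ang 17.18
housA c 0.4876 0.1999 size 116.6 64.9 ang 16.95
wheel c 0.5637 0.3637 d [147.6 153.4]
rest0.008 c 0.6636 0.2188 size 132.2 123.5 ang 0.35
rest.043 c 0.6531 0.2231 size 121.5 113.5 ang 0.35
```

View pics/ov1.png

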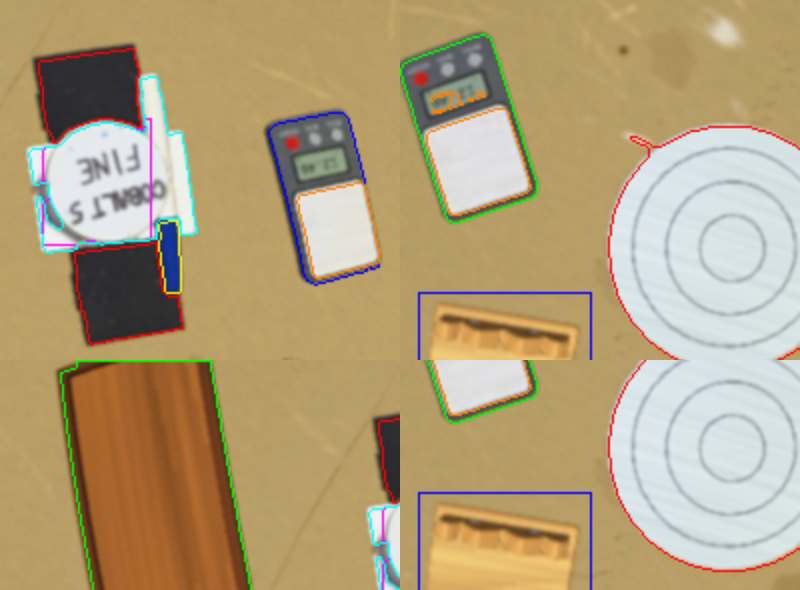

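```bash
python3 - <<'E'
from m import *
W=cv2.morphologyEx(mask(A,(0,0,120),(180,60,255),(280,70,425,215),5),cv2.MORPH_OPEN,np.ones((15,15))); circ(pts(W,TA,.06),'wheel')
h=cv2.cvtColor(A,cv2.COLOR_BGR2HSV); print('rest hsv',h[211,240],h[211,225],h[195,215],'table',h[160,200],h[230,290],h[211,190])
h=cv2.cvtColor(B,cv2.COLOR_BGR2HSV)
g=cv2.GaussianBlur(cv2.cvtColor(B,cv2.COLOR_BGR2GRAY),(3,3),0)
r=cv2.HoughCircles(g[40:150,270:380],cv2.HOUGH_GRADIENT,1,50,param1=120,param2=12,minRadius=26,maxRadius=38); print(r)
if r is not None:
    u,v,rr=r[0,0]; u+=270;v+=40
    print('lid',plane('wrist',u,v,.147,TB),'r',np.linalg.norm(plane('wrist',u+rr,v,.147,TB)-plane('wrist',u,v,.147,TB)))
e0=plane('wrist',344.5,37.5,.046,TB); e1=plane('wrist',356,146,.044,TB)
print('marker',e0,e1,'mid',(e0+e1)/2,'len',np.linalg.norm(e0-e1),'ang',np.degrees(np.arctan2(*(e1-e0)[1::-1])))
z=B[25:180,265:385]; zz=cv2.resize(z,None,fx=4.5,fy=3.8,interpolation=cv2.INTER_CUBIC)
zz=cv2.resize(z,None,fx=3.8,fy=3.8,interpolation=cv2.INTER_CUBIC)
r=cv2.resize(A[160:260,195:290],None,fx=3.5,fy=3.5,interpolation=cv2.INTER_CUBIC)
c=np.zeros((600,800,3),np.uint8); c[:zz.shape[0],:zz.shape[1]]=zz; c[:r.shape[0],460:460+r.shape[1]]=r
cv2.imwrite('pics/z2.png',c)
E
```

```text
Traceback (most recent call last):
  File "m.py", line 12, in pts
    return np.array([plane('wrist',u,v,z,T_)[:2] for u,v in c])
                     ~~~~~^^^^^^^^^^^^^^^^^^
  File "h.py", line 14, in plane
    o,d=ray(n,u,v,T); return o+d*(z-o[2])/d[2]
        ~~~^^^^^^^^^
  File "h.py", line 8, in ray
    p=ctrl.camera_params(n); a=(u-p['cx'])/p['fx']; b=(v-p['cy'])/p['fy']
ValueError: time passes only in moves, steps and waits
```

```bash
python3 - <<'E'
s=open('h.py').read()
s=s.replace("def R(deg)","_c={}\ndef cp(n):\n    if n not in _c: _c[n]=ctrl.camera_params(n)\n    return _c[n]\ndef R(deg)").replace("p=ctrl.camera_params(n);","p=cp(n);")
open('h.py','w').write(s)
E
cat > s2.py <<'E'
from m import *
W=cv2.morphologyEx(mask(A,(0,0,120),(180,60,255),(280,70,425,215),5),cv2.MORPH_OPEN,np.ones((15,15))); circ(pts(W,TA,.06),'wheel')
h=cv2.cvtColor(A,cv2.COLOR_BGR2HSV); print('rest hsv',h[211,240],h[211,225],h[195,215],'table',h[160,200],h[230,290],h[211,190])
g=cv2.GaussianBlur(cv2.cvtColor(B,cv2.COLOR_BGR2GRAY),(3,3),0)
r=cv2.HoughCircles(g[40:150,270:380],cv2.HOUGH_GRADIENT,1,50,param1=120,param2=12,minRadius=26,maxRadius=38); print(r)
if r is not None:
    u,v,rr=r[0,0]; u+=270;v+=40
    print('lid',plane('wrist',u,v,.147,TB),'r',np.linalg.norm(plane('wrist',u+rr,v,.147,TB)-plane('wrist',u,v,.147,TB)))
e0=plane('wrist',344.5,37.5,.046,TB); e1=plane('wrist',356,146,.044,TB)
print('marker',e0,e1,'mid',(e0+e1)/2,'len',np.linalg.norm(e0-e1),'ang',np.degrees(np.arctan2(*(e1-e0)[1::-1])))
z=B[25:180,265:385]
zz=cv2.resize(z,None,fx=3.8,fy=3.8,interpolation=cv2.INTER_CUBIC)
r=cv2.resize(A[160:260,195:290],None,fx=3.5,fy=3.5,interpolation=cv2.INTER_CUBIC)
c=np.zeros((600,800,3),np.uint8); c[:zz.shape[0],:zz.shape[1]]=zz; c[:r.shape[0],460:460+r.shape[1]]=r
cv2.imwrite('pics/z2.png',c)
E
python3 s2.py || (python3 -c "
from bench import ctrl;ctrl.sleep(0.05)"; python3 s2.py)
```

```text
wheel c 0.5644 0.3644 d [148.7 149.9]
rest hsv [ 18 139 218] [ 18 138 225] [ 20 132 235] table [ 21 112 182] [ 20 114 184] [ 21 114 183]
[[[52.5 50.5 30.8]]]
lid [0.4995 0.021  0.147 ] r 0.028282272399051088
marker [0.4227 0.0617 0.046 ] [0.5581 0.078  0.044 ] mid [0.4904 0.0699 0.045 ] len 0.13639172479757672 ang 6.843955601104235
```

View pics/z2.png

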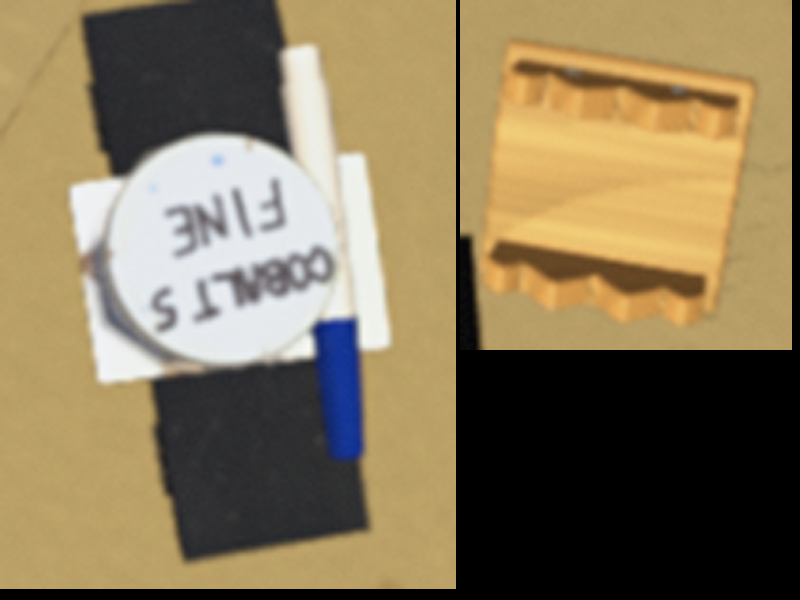

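```bash
python3 - <<'E'
from m import *
P=lambda u,v,z=.008:plane('wrist',195+(u-460)/3.5,160+v/3.5,z,TA)[:2]
a=P(508,42);b=P(755,85);l=P(487,245);r=P(712,310)
d=b-a;print('rest edge',a,b,'len',np.linalg.norm(d),'ang',np.degrees(np.arctan2(d[1],d[0])))
print('left edge ang',np.degrees(np.arctan2(*(l-a)[::-1])),'right',np.degrees(np.arctan2(*(r-b)[::-1])),np.linalg.norm(r-b))
t=np.radians(np.degrees(np.arctan2(d[1],d[0]))); 
n=np.array([d[1],-d[0]])/np.linalg.norm(d); print('centre',(a+b)/2+n*.05,n, np.degrees(np.arctan2(n[1],n[0])))
Q=lambda u,v,z=.036:plane('wrist',265+u/3.8,25+v/3.8,z,TB)[:2]
c=[Q(70,187),Q(100,382),Q(390,345),Q(365,152)]
print('tile',c,'mid',np.mean(c,0),[np.linalg.norm(c[i]-c[i-1]) for i in range(4)])
for i,j in((0,1),(3,2)): print(np.degrees(np.arctan2(*(c[j]-c[i])[::-1])))
Q2=lambda u,v:Q(u,v,.0295)
c=[Q2(82,17),Q2(278,-5),Q2(370,528),Q2(185,562)]
print('tin',np.mean(c,0),[np.linalg.norm(c[i]-c[i-1]) for i in range(4)],np.degrees(np.arctan2(*(c[3]-c[0])[::-1])),np.degrees(np.arctan2(*(c[2]-c[1])[::-1])))
# top-camera check of rest
E
```

```text
rest edge [0.6064 0.1761] [0.624  0.2726] len 0.09808862308016804 ang 79.65580985207247
left edge ang -9.210217403010173 right -10.568181031407807 0.09605000143809425
centre [0.6644 0.2153] [ 0.9837 -0.1796] -10.34419014792753
tile [array([ 0.4705, -0.0122]), array([ 0.5346, -0.0024]), array([0.5197, 0.094 ]), array([0.4549, 0.0848])] mid [0.4949 0.041 ] [np.float64(0.09824730984051355), np.float64(0.06487908018507957), np.float64(0.09759483882799365), np.float64(0.06540671228112108)]
8.727991598836805
8.158500553294141
tin [0.4971 0.0418] [np.float64(0.18801618005724047), np.float64(0.06622675087714756), np.float64(0.185712208707166), np.float64(0.0652374225473731)] 10.827776072720786 10.530060062045562
```

```bash
python3 - <<'E'
from h import *
a=9
ctrl.goto([.499,.021,.235],R(a)); print(ctrl.current_t(),ctrl.current_tool_pos(),ctrl.current_grip_width())
snap('j0')
print(ctrl.move_l([.499,.021,.077],vel=.1,contact_N=6),ctrl.current_tool_pos(),ctrl.current_contact_force())
ctrl.command_gripper(0.0); print('grip',ctrl.current_grip_width()*91,ctrl.current_t(),ctrl.current_contact_force())
snap('j1')
E
```

```text
4.425 [0.4993 0.0212 0.2351] 0.9988762880220403
False [0.4993 0.021  0.0774] [-0.7313 -0.0783 -1.2636]
grip 57.574803439285425 6.8167 [ 0.7622 -0.0108  1.334 ]
```

View pics/j1.png

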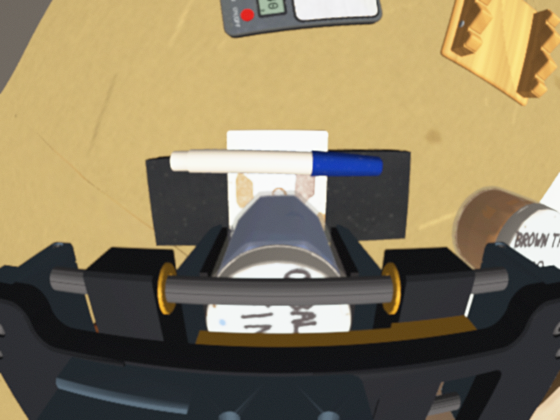

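The jar sits between the pads at 57.6 mm, which matches the 58 mm flats. The marker is visible at row 161 from u=172 to 382, untouched. Lifting and carrying it to the scale.

```bash
python3 - <<'E'
from h import *
a=9
t1=np.load('pics/j1.npy')
e0=plane('wrist',171,161,.044,t1);e1=plane('wrist',383,163,.044,t1);print('marker',e0,e1,(e0+e1)/2,np.linalg.norm(e1-e0),np.degrees(np.arctan2(*(e1-e0)[1::-1])))
ctrl.move_l([.499,.021,.11],vel=.06); print('w',ctrl.current_grip_width()*91,ctrl.current_contact_force())
ctrl.move_l([.505,.114,.12],vel=.12)
ctrl.move_l([.511,.207,.10],vel=.12); snap('j2')
print(ctrl.current_t())
print(ctrl.move_l([.511,.207,.063],vel=.05,contact_N=8),ctrl.current_tool_pos())
print(ctrl.move_l([.511,.207,.0545],vel=.015,contact_N=3),ctrl.current_tool_pos(),ctrl.current_contact_force(),ctrl.current_t())
snap('j3')
E
```

```text
marker [0.4219 0.0595 0.044 ] [0.5589 0.0798 0.044 ] [0.4904 0.0696 0.044 ] 0.13847899432699373 8.435415299702505
w 57.65462740060681 [-0.412  -0.2917 -2.7752]
9.4917
False [0.5112 0.2071 0.0632]
True [0.5109 0.207  0.0548] [-0.9251  1.3705  8.094 ] 10.925
```

View pics/j3.png

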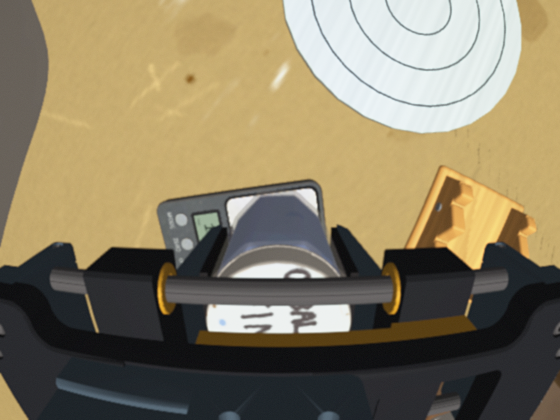

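Contact came at the expected height (54.8 mm against 55.5), and the jar stands on the pan in the picture. Releasing, then straight to the marker.

```bash
python3 - <<'E'
from h import *
p=ctrl.current_tool_pos()
ctrl.command_gripper(1.0); print(ctrl.current_grip_width(),ctrl.current_contact_force())
ctrl.move_l([p[0],p[1],.18],vel=.12)
ctrl.goto([.4905,.0697,.20],R(98.5)); snap('k0'); cv2.imwrite('pics/topk.png',ctrl.read_camera('top')); cv2.imwrite('pics/sidek.png',ctrl.read_camera('side'))
print(ctrl.current_t())
t=cv2.imread('pics/topk.png')[185:290,180:310]; s=cv2.imread('pics/sidek.png')[150:270,210:360]
c=np.zeros((600,800,3),np.uint8);t=cv2.resize(t,None,fx=3,fy=3,interpolation=2);s=cv2.resize(s,None,fx=2.6,fy=2.6,interpolation=2)
c[:t.shape[0],:t.shape[1]]=t; c[:s.shape[0],400:400+s.shape[1]]=s; cv2.imwrite('pics/k1.png',c[:340])
E
```

```text
0.9954249126072806 [-0.5265 -1.089   0.6492]
14.6583
```

View pics/k0.png

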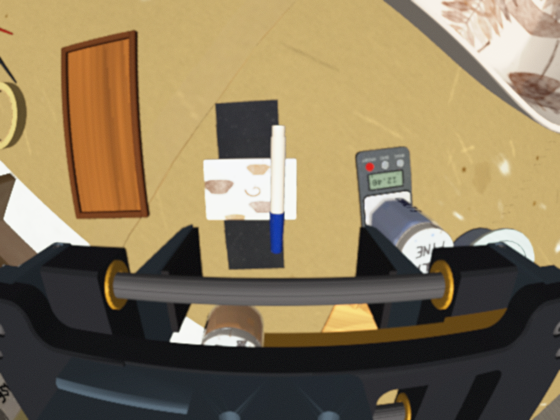

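View pics/k1.png

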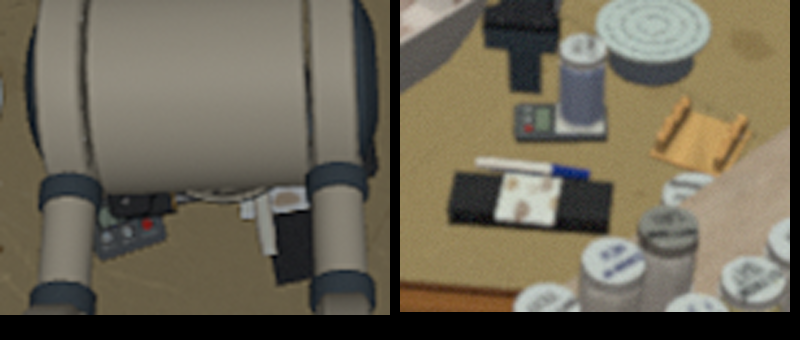

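k0 shows the marker from (278,126) to (276,253), still on the tile. The jar stands upright on the pan, also in the side view. Grasping the marker.

```bash
python3 - <<'E'
from h import *
t1=np.load('pics/k0.npy')
e0=plane('wrist',278,125.5,.044,t1);e1=plane('wrist',276,254,.044,t1);m=(e0+e1)/2;print('marker',e0,e1,m,np.linalg.norm(e1-e0),np.degrees(np.arctan2(*(e1-e0)[1::-1])))
c=[plane('wrist',u,v,.036,t1) for u,v in((204,159),(296.5,158.5),(296.5,219),(206.5,220.5))];print('tile',np.mean(c,0),c)
m=np.array([.4905,.0702])*.5+m[:2]*.5; print(m)
ctrl.move_l([*m,.08],vel=.2)
print(ctrl.move_l([*m,.0385],vel=.05,contact_N=4),ctrl.current_tool_pos())
ctrl.command_gripper(0.0); print('grip',ctrl.current_grip_width()*91,ctrl.current_contact_force(),ctrl.current_t())
snap('k2')
ctrl.move_l([*m,.09],vel=.1); print('grip',ctrl.current_grip_width()*91,ctrl.current_t())
snap('k3')
E
```

```text
marker [0.4237 0.06   0.044 ] [0.5603 0.0781 0.044 ] [0.492  0.0691 0.044 ] 0.13777968555198808 7.520423149724546
tile [0.4949 0.0409 0.036 ] [array([ 0.4688, -0.0119,  0.036 ]), array([0.4549, 0.084 , 0.036 ]), array([0.5197, 0.0945, 0.036 ]), array([ 0.5361, -0.0029,  0.036 ])]
[0.4913 0.0696]
False [0.4914 0.0696 0.0387]
grip 14.941110821996766 [ 0.1585 -0.0649  0.0339] 17.5417
grip 14.861971609056134 18.2583
```

View pics/k3.png

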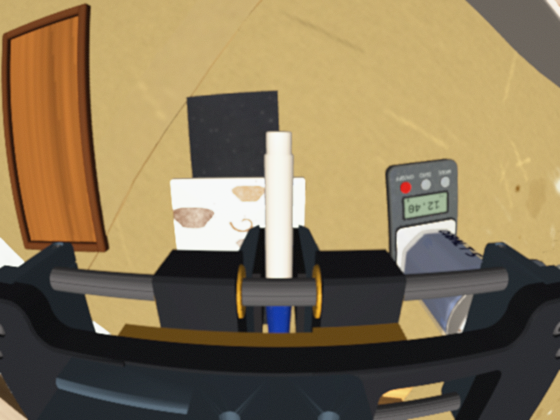

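Marker held at 14.9 mm, squarely between the fingers in k3, with tile and tin left in place. On to the pen rest.

```bash
python3 - <<'E'
from h import *
a=79.7; q=[.664,.2148]
ctrl.move_l([.5,.07,.17],vel=.2)
ctrl.goto([*q,.17],R(a)); snap('n0')
ctrl.move_l([*q,.06],vel=.12); snap('n1'); cv2.imwrite('pics/n1side.png',ctrl.read_camera('side'))
print(ctrl.move_l([*q,.0355],vel=.02,contact_N=2),ctrl.current_tool_pos(),ctrl.current_contact_force(),ctrl.current_t())
snap('n2')
s=cv2.imread('pics/n1side.png')[150:240,270:380]
c=np.hstack([cv2.resize(cv2.imread('pics/n2.png')[120:320],(500,420)),cv2.resize(s,(300,245)).copy() if 0 else cv2.copyMakeBorder(cv2.resize(s,(300,245)),0,175,0,0,0)])
cv2.imwrite('pics/n3.png',c)
E
```

```text
True [0.6638 0.2145 0.0368] [-0.0866 -1.5259  4.3504] 22.0083
```

View pics/n3.png

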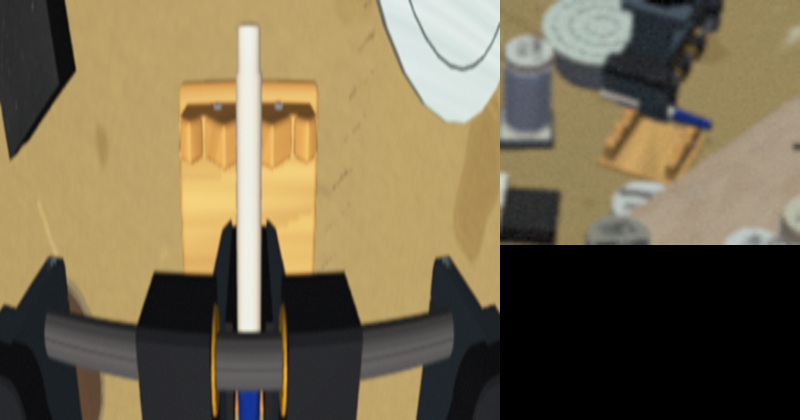

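View pics/n1.png

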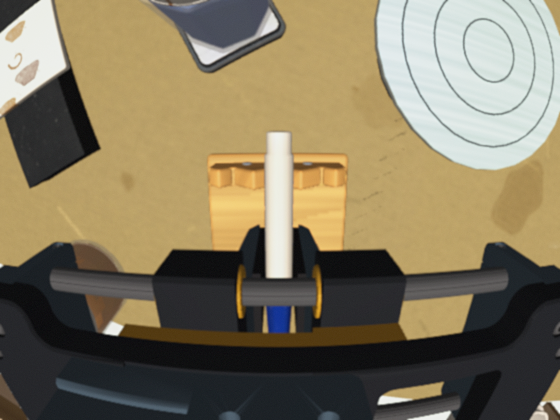

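n3 shows the pen lying in the middle groove, square to the cheeks, with contact at the expected height. Releasing, then the tile.

```bash
python3 - <<'E'
from h import *
p=ctrl.current_tool_pos()
ctrl.command_gripper(1.0)
ctrl.move_l([p[0],p[1],.17],vel=.15); snap('n4'); print(ctrl.current_t())
ctrl.goto([.495,.041,.16],R(8.7)); snap('t0'); print(ctrl.current_t())
ctrl.move_l([.495,.041,.045],vel=.15)
print(ctrl.move_l([.495,.041,.0312],vel=.03,contact_N=4),ctrl.current_tool_pos(),ctrl.current_contact_force())
ctrl.command_gripper(0.0); print('grip',ctrl.current_grip_width()*91,ctrl.current_t())
snap('t1')
ctrl.move_l([.495,.041,.06],vel=.06);print('grip',ctrl.current_grip_width()*91,ctrl.current_contact_force()); snap('t2')
cv2.imwrite('pics/n5.png',np.hstack([cv2.resize(cv2.imread('pics/n4.png'),(400,300)),cv2.resize(cv2.imread('pics/t2.png'),(400,300))]))
E
```

```text
24.3667
25.375
False [0.4949 0.041  0.0311] [-0.0052  0.0466 -0.3839]
grip 65.5960013272665 27.4083
grip 65.47640618129574 [ 0.5964  0.2026 -1.7172]
```

View pics/n5.png

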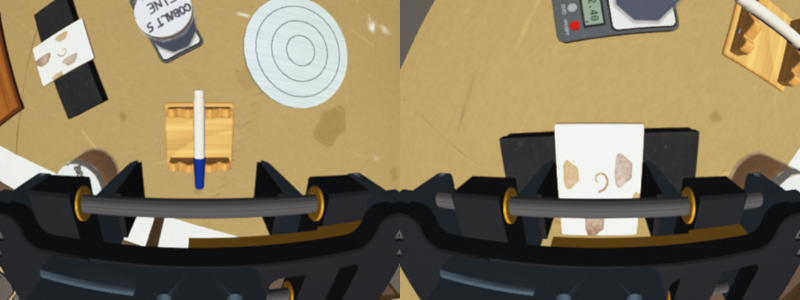

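n4 shows the marker lying in the groove after release. t2 shows the tile held level and lifted, at 65.5 mm. On to the wheel.

```bash
python3 - <<'E'
from h import *
T4=np.load('pics/n4.npy'); A4=cv2.imread('pics/n4.png')
import m
W=cv2.morphologyEx(m.mask(A4,(0,0,120),(180,60,255),(335,0,490,155),5),cv2.MORPH_OPEN,np.ones((15,15))); m.circ(m.pts(W,T4,.06),'wheel n4')
ctrl.move_l([.495,.041,.2],vel=.25)
q=[.5641,.3635]
ctrl.goto([*q,.2],R(8.7)); 
ctrl.move_l([*q,.08],vel=.15); snap('t3')
print(ctrl.move_l([*q,.0605],vel=.02,contact_N=3),ctrl.current_tool_pos(),ctrl.current_contact_force(),ctrl.current_t()); snap('t4')
E
```

```text
wheel n4 c 0.5643 0.3631 d [146.9 150.2]
True [0.5639 0.3634 0.061 ] [-1.4004  0.1649  6.8586] 31.9833
```

View pics/t4.png

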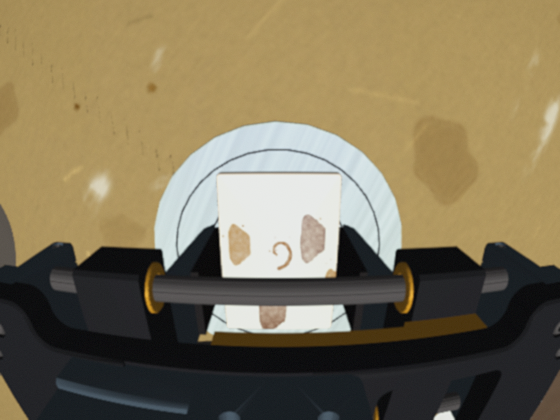

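The tile lies centred on the wheel; contact came at the right height. Releasing, then viewing the tin.

```bash
python3 - <<'E'
from h import *
p=ctrl.current_tool_pos()
ctrl.command_gripper(1.0)
ctrl.move_l([p[0],p[1],.2],vel=.2); snap('t5')
ctrl.goto([.56,-.01,.22],R(100.5)); snap('u0'); print(ctrl.current_t())
cv2.imwrite('pics/u1.png',np.hstack([cv2.resize(cv2.imread('pics/t5.png'),(400,300)),cv2.resize(cv2.imread('pics/u0.png'),(400,300))]))
E
```

```text
35.5417
```

View pics/u1.png

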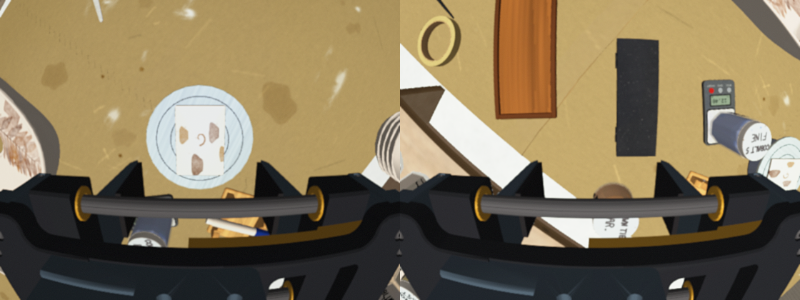

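View pics/u0.png

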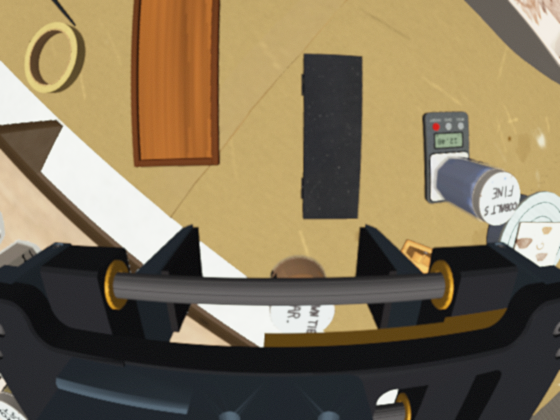

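u0 shows the whole tin, corners about (305,54) to (358,219), with two small hinges on its left side near the ends. The tray sits at (176,80), cut off at the top.

```bash
python3 - <<'E'
from h import *
import m
U=cv2.imread('pics/u0.png');TU=np.load('pics/u0.npy')
k=m.mask(U,(0,0,0),(180,255,75),(285,40,380,230),5); k=cv2.morphologyEx(k,cv2.MORPH_OPEN,np.ones((13,13)))
x,y,a=m.rect(m.pts(k,TU,.0295),'tin')
P=lambda u,v,z:plane('wrist',u,v,z,TU)[:2]
c=[P(305,54,.0295),P(362,57,.0295),P(357.5,219,.0295),P(303.5,217,.0295)]
print('tin corners',np.mean(c,0),np.degrees(np.arctan2(*(c[3]-c[0])[::-1])),np.degrees(np.arctan2(*(c[2]-c[1])[::-1])))
r=[P(219,8,.012),P(218.5,164,.012),P(133.5,165,.012),P(134.5,20,.012)]
print('tray',r,'end mid',(r[1]+r[2])/2,np.linalg.norm(r[1]-r[2]),'end edge ang',np.degrees(np.arctan2(*(r[1]-r[2])[::-1])),'side angs',np.degrees(np.arctan2(*(r[1]-r[0])[::-1])),np.degrees(np.arctan2(*(r[2]-r[3])[::-1])))
e=np.array([np.cos(np.radians(10.15)),np.sin(np.radians(10.15))]);print('tray c',(r[1]+r[2])/2-e*.115)
t5=cv2.imread('pics/t5.png');T5=np.load('pics/t5.npy')
W=cv2.morphologyEx(m.mask(t5,(0,0,90),(180,60,255),(200,110,360,265),5),cv2.MORPH_OPEN,np.ones((15,15))); m.circ(m.pts(W,T5,.06),'wheel t5')
W=m.mask(t5,(0,0,210),(180,25,255),(235,140,325,255),9); m.rect(m.pts(W,T5,.0665),'tile t5')
E
```

```text
tin c 0.4968 0.0405 size 186.7 66.4 ang 10.74
tin corners [0.4961 0.0415] 10.545124261818808 10.784112391289352
tray [array([ 0.3655, -0.1159]), array([ 0.5517, -0.0829]), array([ 0.5702, -0.1923]), array([ 0.3876, -0.2217])] end mid [ 0.561  -0.1376] 0.1108844210431111 end edge ang 99.5915976389959 side angs 10.043375705795581 9.148300025257008
tray c [ 0.4478 -0.1579]
wheel t5 c 0.5652 0.3619 d [148.6 149.1]
tile t5 c 0.566 0.3597 size 115.1 90.7 ang -81.24
```

```bash
python3 - <<'E'
from h import *
q=[.4966,.0408]; r=[.4488,-.1575]
ctrl.goto([*q,.12],R(100.7))
ctrl.move_l([*q,.03],vel=.15)
print(ctrl.move_l([*q,.0115],vel=.04,contact_N=5),ctrl.current_tool_pos())
ctrl.command_gripper(0.0); print('grip',ctrl.current_grip_width()*91,ctrl.current_contact_force())
ctrl.move_l([*q,.07],vel=.08); print('grip',ctrl.current_grip_width()*91,ctrl.current_contact_force(),ctrl.current_t()); snap('v0')
ctrl.move_l([*r,.07],vel=.12,ori=R(100.0)); snap('v1'); cv2.imwrite('pics/v1s.png',ctrl.read_camera('side')); print(ctrl.current_t())
cv2.imwrite('pics/v2.png',np.hstack([cv2.resize(cv2.imread('pics/v1.png'),(400,300)),cv2.resize(cv2.imread('pics/v1s.png')[180:330,150:350],(400,300))]))
E
```

```text
False [0.4965 0.0408 0.0114]
grip 66.6292970661525 [-0.0989 -0.0174  2.7844]
grip 66.43270099526964 [-0.0001 -0.6644 -3.6905] 38.8583
40.8583
```

View pics/v2.png

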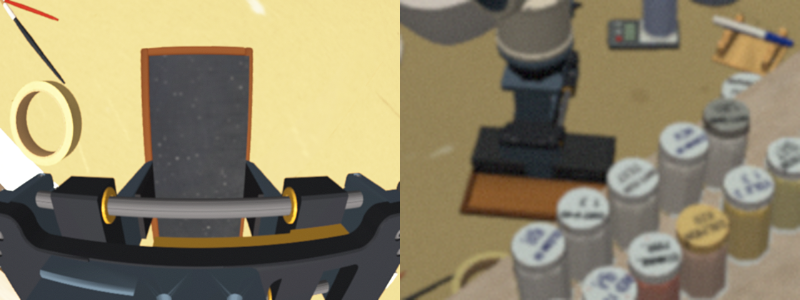

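The tin hangs level and centred between the tray's edges (tray at u=142 and 253, tin at 150 and 245 in the half-size picture). Lowering.

```bash
python3 - <<'E'
from h import *
r=[.4488,-.1575]
ctrl.move_l([*r,.025],vel=.1)
print(ctrl.move_l([*r,.0155],vel=.02,contact_N=4),ctrl.current_tool_pos(),ctrl.current_contact_force())
snap('x0')
p=ctrl.current_tool_pos()
ctrl.command_gripper(1.0); ctrl.move_l([p[0],p[1],.2],vel=.2)
ctrl.goto([.57,-.10,.25],R(90)); snap('x1'); 
ctrl.goto([.59,.25,.25],R(90)); snap('x2'); print(ctrl.current_t())
E
```

```text
True [ 0.449  -0.1576  0.0165] [-0.6113  0.0366  4.2973]
45.625
```

View pics/x1.png

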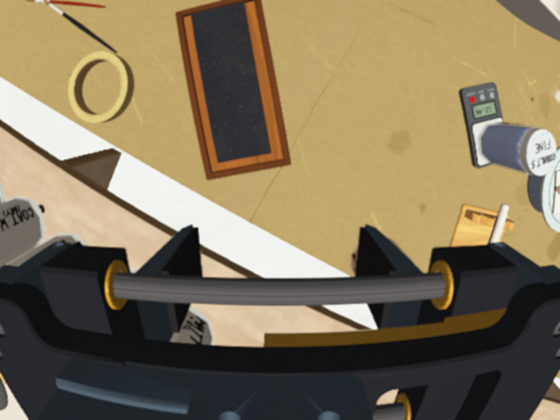

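View pics/x2.png

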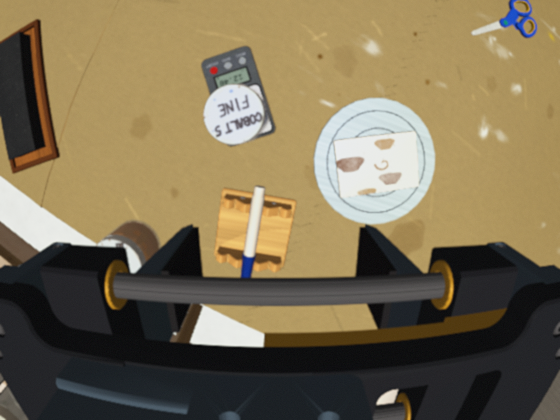

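x1 shows the tin inside the rim. x2 shows the tile on the wheel at (377,165), the jar's lid at (236,114) over the pan, and the marker from (261,187) to about (247,280) in the groove. Checking with numbers.

```bash
python3 - <<'E'
from h import *
import m
X=cv2.imread('pics/x2.png');TX=np.load('pics/x2.npy')
P=lambda u,v,z:plane('wrist',u,v,z,TX)[:2]
c=[P(*q,.0665) for q in((334,139.5),(415.5,131),(420.5,190),(338,200))]; print('tile',np.mean(c,0),[np.linalg.norm(c[i]-c[i-1]) for i in range(4)])
W=cv2.morphologyEx(m.mask(X,(0,0,110),(180,70,255),(300,90,450,228),5),cv2.MORPH_OPEN,np.ones((15,15))); m.circ(m.pts(W,TX,.06),'wheel')
g=cv2.GaussianBlur(cv2.cvtColor(X,cv2.COLOR_BGR2GRAY),(3,3),0)
r=cv2.HoughCircles(g[70:160,190:280],cv2.HOUGH_GRADIENT,1,50,param1=120,param2=12,minRadius=24,maxRadius=38);u,v,rr=r[0,0]
print('lid',u+190,v+70,rr,P(u+190,v+70,.1255)); 
h=[P(*q,.0145) for q in((202.5,59),(247,45))]; e=(h[0]+h[1])/2; d=h[1]-h[0]; print('display end',e,np.linalg.norm(d),'ang',np.degrees(np.arctan2(d[1],d[0]))-90)
t=np.radians(16.95); print('pan from end',e+(.059+.025)*np.array([np.cos(t),np.sin(t)]))
print('marker barrel end',P(261,186.5,.043),P(254,230,.043))
a,b=P(224,187,.008),P(298,198.5,.008); d=b-a; n=np.array([d[1],-d[0]])/np.linalg.norm(d); ce=(a+b)/2+n*.05; print('rest',ce,np.linalg.norm(d),np.degrees(np.arctan2(n[1],n[0])))
x=P(261,186.5,.043); R2=np.array([n,[-n[1],n[0]]]); print('marker end in rest',R2@(x-ce),R2@(P(254,230,.043)-ce))
x1=cv2.imread('pics/x1.png');T1=np.load('pics/x1.npy')
k=cv2.morphologyEx(m.mask(x1,(0,0,0),(180,120,75),(180,0,280,175),3),cv2.MORPH_OPEN,np.ones((5,5)));m.rect(m.pts(k,T1,.0345),'tin in tray')
k=m.mask(x1,(0,60,20),(16,255,200),(165,0,300,185),5); m.rect(m.pts(k,T1,.012),'tray')
z=[cv2.resize(X[40:150,190:300],(400,400),interpolation=2),cv2.resize(X[180:290,205:315],(400,400),interpolation=2)]
cv2.imwrite('pics/x3.png',np.hstack(z))
E
```

```text
tile [0.5658 0.363 ] [np.float64(0.06884718885407116), np.float64(0.09732378673736602), np.float64(0.07057087586093459), np.float64(0.10241073442707038)]
wheel c 0.5642 0.3644 d [149.2 149.9]
lid 232.5 113.5 29.7 [0.5104 0.2079]
display end [0.4297 0.1826] 0.058172615264433444 ang 15.351617180458533
pan from end [0.5101 0.207 ]
marker barrel end [0.5961 0.2284] [0.651  0.2189]
rest [0.6613 0.2183] 0.09823231959273877 -9.22703494209882
marker end in rest [-0.066  -0.0004] [-0.0103 -0.0011]
tin in tray c 0.4485 -0.1557 size 188.5 64.4 ang 9.89
tray c 0.4495 -0.1572 size 232.0 110.7 ang 10.27
```

View pics/x3.png

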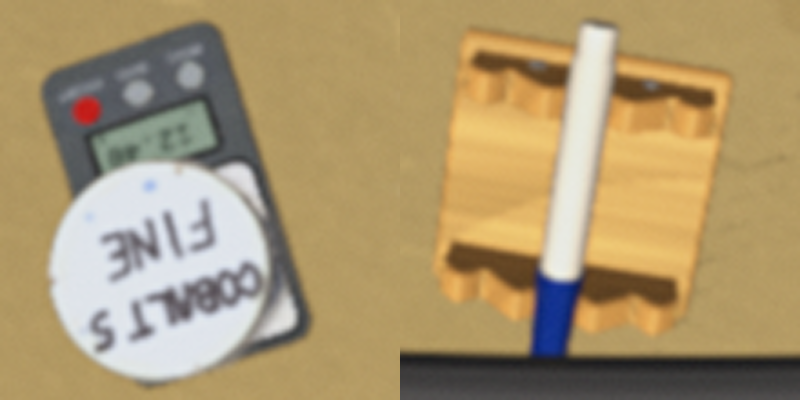

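The jar is within 1 mm of the pan's middle, the tile about 2 mm off the wheel's axis, the tin within 2 mm of the tray's centre, and the marker end at x=-66, y≈0 in the middle groove. The gripper is clear and empty. Handing in.

```bash
python3 - <<'E'
from h import *
print(ctrl.current_t(),ctrl.current_tool_pos(),ctrl.current_contact_force(),ctrl.current_grip_width()); ctrl.sign_off()
E
```

```text
45.625 [0.5904 0.2485 0.25  ] [ 0.857  -0.2338 -0.093 ] 0.9974290298690577
the job is handed in; nothing more can be done
```

I took the stack apart in the order jar, marker, tile, tin, put each thing in its place, and handed the job in at 45.6 s. sign_off reports no verdict, so this rests on my last pictures.

| Object | Last measurement | Limit |
|---|---|---|
| Jar on the scale | about 1 mm from the pan's middle, upright | 12 mm |
| Marker in the middle groove | about 1 mm off the groove line, about 2 mm lengthwise, parallel within a few degrees | 6 mm, 25 mm, 0.12 rad (6.9°) |
| Tile on the wheel | about 2 mm from the axis | 15 mm |
| Tin in the tray | about 2 mm from the tray's centre, less than 1° from parallel | 16 mm |

- **Heights:** I judged these from where each object touched down, which was within about 1 mm of what I expected every time.
- **Jar:** it was lowered onto the pan until contact and only then released.
- **Clear at the end:** the gripper was open and empty, 0.25 m up. The squat jar and the tape were never approached and looked undisturbed in the pictures; I did not measure them again.
- **Disagreements:** early on, the top camera and the wrist camera differed by up to 4 mm in y, and I mostly trusted the wrist camera. One automatic measurement of the tile after its release gave the wrong size, so I measured its corners by hand instead. The pen rest's centre also came out 3 to 4 mm different between two views.
- **Marker's far end:** the gripper hid the cap end in the last view, so the lengthwise figure comes from the visible end and the known 135 mm length.

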